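# Crank a digestion vessel's closing press tight

### The job

Close the digestion vessel in its press: take the loose crank, fit its square socket fully home on the square end of the press spindle without forcing it, and wind it clockwise (seen from above) round full circles until the sprung foot bears on the lid and the lid is tightened down firmly, to about 0.8 N m (roughly 10 N at the handle) but never beyond 1 N m. Leave the crank sitting on the spindle, and do not move the dish, beaker and cassette nearby.

Things in the scene. Friction and masses are not known exactly. Their poses are not given: they have to be found in the camera images.
- press: Closing press, fixed on the bench: grey base plate 112 x 180 mm, two steel columns 128 mm apart along its y, a grey yoke 44 x 164 mm across them (underside 152, top 182 mm up, column nuts to 195 mm); under the yoke a steel vessel 66 mm in diameter with a white lid. Origin: centre of the base's underside, on the bench and on the spindle's axis; z up.
- spindle_top (a point): Centre of the top face of the spindle's square end, 230 to 234 mm above the bench at the start, sinking as it is wound. The end is an 18 mm square, 27 mm tall, the top 5 mm tapered to 14 mm, above a round shoulder. x and y are square to its flats and turn with it; z up. Fully home, the crank's socket ceiling rests here.
- foot_face (a point): Centre of the underside of the foot, a steel disc of 40 mm diameter at the spindle's lower end that sinks with it on to the vessel's white lid. It sits on stiff disc springs: tightened on the lid, it is pressed back into the spindle by 0.2 mm per radian of the crank.
- foot_seat (a point): Point on the spindle's threaded part that coincides with foot_face while the foot is unloaded; sinks with the spindle; z up. (How far foot_face stands above it shows how far the foot's springs are pressed in, too little to be seen by eye.)
- spindle: The square upper end of the upright threaded spindle (28 mm thick) in the yoke's middle; origin on its axis. Clockwise from above the spindle sinks 3 mm a turn. It turns against a steady 0.2 N m (2.7 N at the crank's handle) and stays where left; once the foot bears on the lid it takes 0.35 N m plus 0.6 per radian (4.7 N plus 8). Contact comes after 1.3 to 2.5 turns: feel it. Turn it with the crank only.
- crank: Loose steel crank, 0.43 kg, standing on its hub. Origin: centre of the hub's underside; z up, x along the arm to the handle. Hub 32 x 32 x 50 mm, sides along x and y, with a 19.5 mm square socket below, 25 mm deep. Arm 18 mm wide, 22 to 32 mm up, upright handle at x = 75 mm; opposite it a round counterweight 28 mm in diameter at x = -38 mm, 19 to 35 mm up.
- crank_hub (a point): Centre of the hub, on its axis, 36 mm above its underside (14 mm below its top): where the two y flats, 32 mm apart, can be gripped from above beside the arm. Axes as crank.
- crank_socket (a point): Centre of the socket's ceiling, 25 mm above the hub's underside, 11 mm below crank_hub. Fully home, it rests on spindle_top. Axes as crank.
- crank_handle (a point): Centre of the crank's handle: an upright grey round sleeve 22 mm in diameter and 52 mm tall that spins freely on its pin, 75 mm from the hub's axis. This point is 61 mm above the hub's underside. Its x and y axes spin with the sleeve.
- petri_dish: A flat round clear dish, 60 mm diameter, 15 mm high, to be left alone. Origin at its underside.
- beaker_100: A small glass beaker, 58 mm diameter, 70 mm high, to be left alone. Origin at its underside.
- cassette_spare: A spare pump cassette, a dark plastic block 24 x 70 x 26 mm, to be left alone. Origin at its underside.
Not all that is in view belongs to the job. Several things have the shape of the crank; the one meant has the colours described above.

How it is judged:
By the outcome, as a careful person would: the job done as asked, in the order asked, and still so for the second after the job is handed in, with the robot touching nothing.
It also fails if it takes over 70 s, if anything falls off the work surface, if the arm or the gripper's body presses on something with over 40 N, if the wrist force passes 120 N, or if a joint passes its speed limit or range.

### The arm

A 7-joint arm with a two-finger parallel gripper is mounted at the origin on a cart in front of the work surface, level with it; the furniture and walls round the work are solid. World frame = base frame: x ahead of the robot, y to its left, z up, the work surface at z = 0. Lengths are in m, angles in rad, forces in N, time in s.
With the tool pointing down it reaches from about 0.425 to 0.925 m from the base axis. Payload 6.8 kg.
Tool frame: the origin (TCP) lies at the very end of the fingers, on their centre line; the grasp point (between the pads) lies 19 mm behind it; z points along the fingers, y is the line along which they close (so a half turn about z gives the same grasp; the last joint's range is limited). The gripper opens to 85 mm and grips with 20 to 120 N. Pads are 22 mm wide; open, the fingers measure 114 mm over their backs; the gripper's body (76 mm by 85 mm) begins 54 mm behind the grasp point. The pads swing forward as they close: fully open they stand 13 mm farther back than shut.
Start: joints at [1.228, 0.477, 0.022, 1.555, -0.011, 1.109, -0.083], TCP at [0.157, -0.656, 0.231] pointing down, gripper open.
Joint ranges: [-2.96, 2.96], [-0.34, 2.1], [-1.41, 1.46], [0.24, 2.44], [-1.37, 4.51], [0.17, 1.92], [-2.96, 2.96]. Speed limits (rad/s): [2.39, 2.39, 3.14, 3.14, 3.14, 3.14, 3.14].

### API

Orientations are given as a unit quaternion [w, x, y, z].
In Python, from station import bot gives the robot as it stands.
- The arm moves only by the tool jog_arm, never from a script. Its argument "motion" is a list of rows, each a list of 7 numbers: the turn, a rotation vector about the tool's x, y, z in rad, then the shift along the tool's x, y, z in mm, then the finger opening in mm, from 0 to 85.4. A call has 1 to 10 rows; each row is the pose to reach, as a shift and turn from the pose commanded when the call began, along the tool's axes at that moment; what a row does not reach only later rows make up. A row lasts 1/8 s, in which the tool goes at most 62.5 mm and 10.7 degrees, less where a joint would pass 70% of its speed; a pose out of reach is approached as far as the arm can. A call with a gripper value outside its range is refused whole. The fingers move at their own pace and stop on an object; "grip_force" is the grip in N (left out, the last holds). Time passes only in rows, so rows that repeat a pose let the fingers close. It gives the time, the measured TCP pose, the force, the opening and the grip force at its end, in the units of the state.
- bot.get_obs(): the state, without advancing time (a new reading comes with each control period).
- bot.read_camera(name): name is "scene" or "top"; returns a dict with "pixels" (400x640x3 uint8, red, green, blue), "camera_matrix" (3x3 intrinsics, pixels), "T" (4x4, takes a point from camera to world coordinates). Camera axes: x right, y down, z forward; pixel columns grow to the right and rows downward; lengths in m; the calibration is good to about 2 mm. A picture is of the moment at which its call begins. There is no depth.
- bot.hand_in(): hands the job in; it is judged then, once.
Trained networks look in a picture, given as the dict that the camera call returned (one of the last four; its "shot" number tells which), for a name from the list of things; names that differ only in an ending like _2 or _b are one class to them, and where a whole thing is asked for, a point or a joint stands for the part that bears it (a point fixed in the world has none). Each returns a list of dicts, best first, with "score" (0 to 1); they miss things now and then, are a little off and sometimes report something else, mostly with a low value. They report only what shows in the picture. A call takes as long as a camera call. They do not tell look-alikes from the thing itself.
- bot.spot_in(thing, picture): "xy" ([column, row] in pixels, amid what is visible of it).
- bot.tip_of(thing, picture): "xy" ([column, row] in pixels: a listed point, or the origin of a listed thing).
The state is a dict: "t": time; "q": joint angles; "joint_vel": joint speeds; "joint_torque": joint torques, N m; "eef_pos": TCP position; "tool_rot": TCP orientation; "contact_force": force on the tool from outside, world axes, zero at the start; "torque": the same for the moment, N m; "gripper_width": opening from 0.0 (shut) to 1.0 (fully open); "grasp_force": force on a finger pad.
Only numpy, scipy, OpenCV 4.12 (cv2) and the standard library are available. Lean on these libraries where they do the work, as an engineer would, in place of code of your own. Each camera call takes 0.05 s, during which the arm holds its last target. There are 200 camera calls.

## Working session

There is one attempt and no reset: what is moved stays moved. The work goes in short steps, Python scripts to look and compute and a tool call to move; the robot and the scene stay as the last step left them, time stands still between calls to the robot, and variables do not carry over. Pictures are saved under pics/ and viewed, at most 10 in all, crops included, and the job is handed in when it is done.

Besides the shell and the picture viewer there is one more tool, called after "Emit:" as name(argument=value, ...) on one line, values as JSON. jog_arm: Moves the arm, as the interface text tells. Its arguments: {"type":"object","properties":{"motion":{"type":"array"},"grip_force":{"type":"number"}},"required":["motion"]}

```bash
mkdir -p pics
cat > h.py <<'E'
import numpy as np,cv2
from station import bot
from scipy.spatial.transform import Rotation as R
def px2w(p,uv,z):
    K=np.array(p['camera_matrix']);T=np.array(p['T'])
    d=T[:3,:3]@np.linalg.solve(K,[uv[0],uv[1],1]);o=T[:3,3]
    return o+d*(z-o[2])/d[2]
def w2px(p,X):
    K=np.array(p['camera_matrix']);T=np.array(p['T'])
    c=K@(T[:3,:3].T@(np.array(X)-T[:3,3]));return c[:2]/c[2]
def tri(ps,uvs):
    A=[];b=[]
    for p,uv in zip(ps,uvs):
        K=np.array(p['camera_matrix']);T=np.array(p['T'])
        d=T[:3,:3]@np.linalg.solve(K,[uv[0],uv[1],1]);d/=np.linalg.norm(d)
        M=np.eye(3)-np.outer(d,d);A.append(M);b.append(M@T[:3,3])
    return np.linalg.lstsq(np.vstack(A),np.hstack(b),rcond=None)[0]
def snap(name,f):
    p=bot.read_camera(name);cv2.imwrite('pics/'+f,p['pixels'][:,:,::-1]);return p
def rv(w2):return R.from_quat(np.roll(w2,-1))
E
python3 - <<'E'
from h import *
o=bot.get_obs();print(o)
np.set_printoptions(precision=4,suppress=True)
ps={n:snap(n,n+'1.png') for n in('scene','top')}
for n,p in ps.items():
    print(n,np.array(p['T'])[:3].tolist())
    for t in('crank_hub','crank_handle','crank_socket','crank','spindle_top','press','foot_face','petri_dish','beaker_100','cassette_spare'):
        print(t,[(np.round(d['xy'],1).tolist(),round(d['score'],2)) for d in bot.tip_of(t,p)][:4])
E
```

```text
{'t': 0.0, 'q': array([ 1.22786838,  0.4778126 ,  0.02234106,  1.55644411, -0.01145248,
        1.10927422, -0.08308521]), 'joint_vel': array([ 1.60604461e-04,  3.68612598e-04, -3.29527000e-04, -4.82820076e-04,
        6.35900795e-04,  5.84927161e-05,  1.56177889e-04]), 'joint_torque': array([ 2.59926992e-04, -5.96443105e+01,  1.60818391e+00, -2.81197947e+01,
        1.26687690e-02,  9.37254808e-03, -8.01745784e-06]), 'eef_pos': array([ 0.15689317, -0.6559167 ,  0.23032046]), 'tool_rot': array([-8.84122532e-04,  9.93111180e-01,  1.17172377e-01, -1.93793001e-04]), 'contact_force': array([ 0.02604757,  0.03705578, -0.39056588]), 'torque': array([ 0.04787718,  0.01651251, -0.01317766]), 'grasp_force': 0.0, 'gripper_width': 1.0010493092478436}
scene [[-0.7022874735784905, -0.5219219412856927, 0.4841381947949518, -0.23836385742681612], [-0.7117912198284471, 0.5263310648290364, -0.46511167430098327, 0.5370861680034118], [-0.012064983625026445, -0.6712474189153403, -0.7411351690276351, 1.1636092857172942]]
crank_hub [([365.0, 178.9], 0.86), ([386.9, 152.1], 0.58)]
crank_handle [([375.6, 150
[... 415 characters left out ...]
([348.9, 234.1], 0.54)]
top [[-0.005272955368298351, -0.9917496698920352, 0.12808117820633694, 0.2540156597838688], [-0.9998636038557195, 0.007233602865325764, 0.014847514076081826, -0.12608346128742431], [-0.01565150556133915, -0.12798541814842132, -0.9916525415260312, 1.6289698970749988]]
crank_hub [([426.6, 196.8], 0.79), ([382.3, 204.1], 0.56)]
crank_handle [([411.6, 189.4], 0.56), ([367.2, 190.6], 0.42)]
crank_socket [([427.1, 194.5], 0.73), ([386.6, 204.1], 0.49)]
crank [([424.0, 191.2], 0.83), ([382.0, 203.0], 0.64)]
spindle_top []
press [([307.3, 191.1], 0.72)]
foot_face []
petri_dish [([240.6, 219.5], 0.76)]
beaker_100 [([225.2, 191.1], 0.75)]
cassette_spare [([335.5, 228.5], 0.53)]
```

Run:
```python
import cv2
a=cv2.imread('pics/scene1.png')[120:320,180:440];b=cv2.imread('pics/top1.png')[130:280,200:460]
a=cv2.resize(a,None,fx=3,fy=3,interpolation=cv2.INTER_CUBIC);b=cv2.resize(b,None,fx=3,fy=3,interpolation=cv2.INTER_CUBIC)
cv2.imwrite('pics/sc1.png',a);cv2.imwrite('pics/tc1.png',b)
```

```text
(no output)
```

View pics/sc1.png

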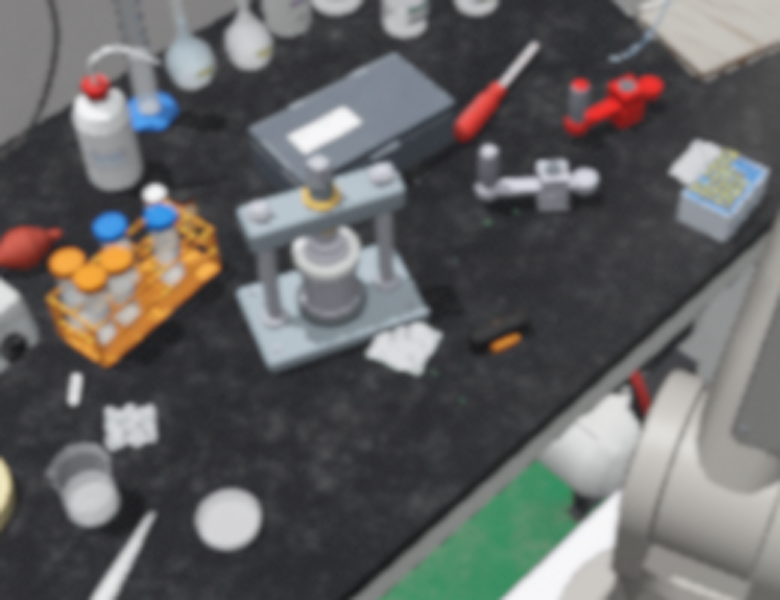

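View pics/tc1.png

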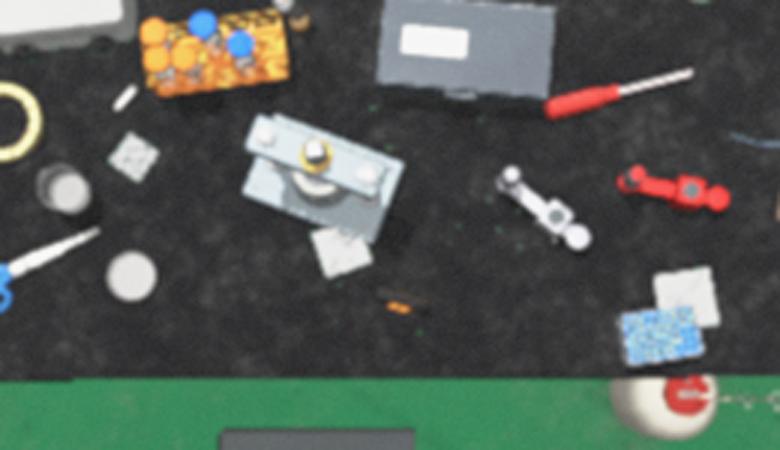

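Run:
```python
from h import *
np.set_printoptions(precision=4,suppress=True)
s=bot.read_camera('scene');t=bot.read_camera('top')
print(np.array(t['camera_matrix'])[0,0],np.array(s['camera_matrix'])[0,0])
# grey-bright segmentation of the crank in top
def near(n,p,uv,thing):
    L=[d for d in bot.tip_of(thing,p) if np.hypot(*(np.array(d['xy'])-uv))<18]
    return L[0]['xy'] if L else None
def go(th,us,ut):
    a=near('s',s,us,th);b=near('t',t,ut,th)
    print(th,a,b, tri([s,t],[a,b]) if a is not None and b is not None else '')
go('crank_hub',(365,179),(384,203))
go('crank_handle',(341,172),(369,190))
go('crank',(365,186),(382,203))
print('eye hub top z.05',px2w(s,(364,177),.05),px2w(t,(385.7,201.7),.05))
print('eye handle top z.087',px2w(s,(342.3,169.5),.087),px2w(t,(370.3,188),.087))
print('cw z.03',px2w(s,(375.3,180.5),.035),px2w(t,(392.3,209),.035))
print('spindle top',px2w(s,(286,173.6),.232),px2w(t,(305.3,179.3),.232),tri([s,t],[(286,173.6),(305.3,179.3)]))
a=s['pixels'][165:195,272:302,::-1];b=t['pixels'][164:196,290:322,::-1]
c=t['pixels'][182:214,362:402,::-1]; d=s['pixels'][160:192,334:384,::-1]
f=lambda i:cv2.resize(cv2.resize(i,None,fx=10,fy=10,interpolation=cv2.INTER_CUBIC),(380,290))
cv2.imwrite('pics/z1.png',np.vstack([np.hstack([f(a),f(b)]),np.hstack([f(d),f(c)])]))
```

```text
422.68060711024094 457.7894190021946
crank_hub [363.9, 182.0] [379.2, 206.9] [ 0.4385 -0.3167  0.0509]
crank_handle [343.1, 174.4] None 
crank [364.1, 185.8] [381.6, 204.1] [ 0.4519 -0.3324  0.0112]
eye hub top z.05 [ 0.4554 -0.335   0.05  ] [ 0.4575 -0.3421  0.05  ]
eye handle top z.087 [ 0.5078 -0.2813  0.087 ] [ 0.5041 -0.2816  0.087 ]
cw z.03 [ 0.4258 -0.3614  0.035 ] [ 0.4314 -0.3683  0.035 ]
spindle top [ 0.5113 -0.0444  0.232 ] [ 0.5119 -0.0496  0.232 ] [ 0.514  -0.0483  0.2271]
```

View pics/z1.png

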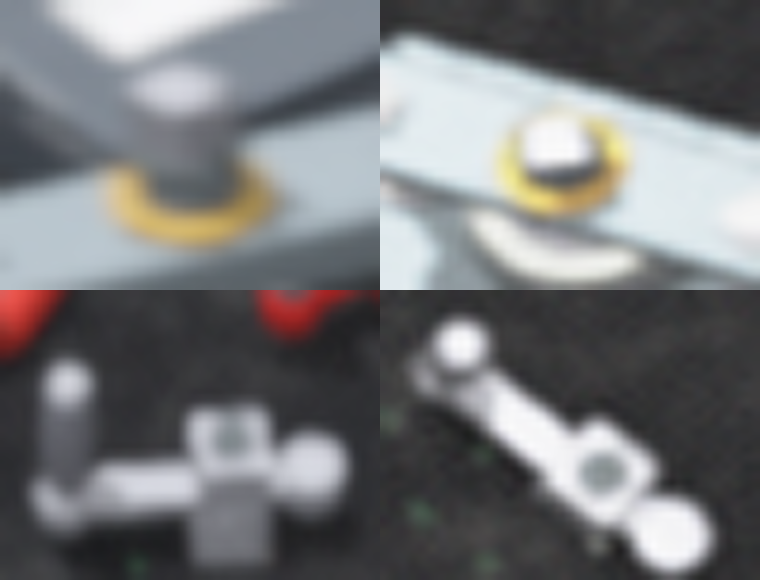

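Run:
```python
from h import *
from scipy.optimize import least_squares
np.set_printoptions(precision=4,suppress=True)
s=bot.read_camera('scene');t=bot.read_camera('top')
obs=[(t,(385.05,201.6),(0,.05)),(t,(370.1,187.4),(.075,.087)),(t,(392.05,208.55),(-.038,.035)),
(s,(363.9,176.0),(0,.05)),(s,(334+66/7.6-.45,160+88/9.06-.45),(.075,.086)),(s,(334+310/7.6-.45,160+172/9.06-.45),(-.038,.032))]
def f(v,full=False):
    r=[]
    for c,uv,(d,z) in obs:
        r+=list(w2px(c,[v[0]+d*np.cos(v[2]),v[1]+d*np.sin(v[2]),z])-uv)
    return np.array(r)
for sub in (slice(0,6),slice(0,3),slice(3,6)):
    O=obs; obs=O[sub]; q=least_squares(f,[.456,-.338,.85]); obs=O
    print(q.x,np.degrees(q.x[2]),q.fun)
for uv,c in(((304.3,179.2),t),((285.8,173.65),s)): print(px2w(c,uv,.232))
o=bot.get_obs();r=rv(o['tool_rot']);print(r.as_matrix(),o['eef_pos'])
```

```text
[ 0.4589 -0.3388  0.8669] 49.668668981889354 [-0.229  -0.2578  0.1926 -0.2926  0.0744 -0.3083  0.072  -0.0739  0.2145
  0.4598  0.2343  0.3969]
[ 0.4579 -0.3387  0.8706] 49.88447776767406 [-0.2338  0.0176  0.1381  0.045   0.0939 -0.0631]
[ 0.4601 -0.3393  0.8599] 49.26921827551088 [-0.1015 -0.3167  0.0329  0.1075  0.0685  0.2092]
[ 0.5122 -0.0463  0.232 ]
[ 0.5116 -0.0438  0.232 ]
[[ 0.9726  0.2326  0.0001]
 [ 0.2326 -0.9726 -0.    ]
 [ 0.0001  0.     -1.    ]] [ 0.1571 -0.6565  0.2313]
```

Emit:
jog_arm(motion=[[0, 0, -0.1, 46, -30, 0, 85], [0, 0, -0.2, 92, -60, 0, 85], [0, 0, -0.3, 138, -90, 0, 85], [0, 0, -0.4, 184, -120, 0, 85], [0, 0, -0.5, 230, -149, 0, 85], [0, 0, -0.6, 276, -179, 0, 85], [0, 0, -0.633, 322, -209, 0, 85], [0, 0, -0.633, 367.5, -238.6, 0, 85], [0, 0, -0.633, 367.5, -238.6, 0, 85], [0, 0, -0.633, 367.5, -238.6, 0, 85]])

```text
t: 2.85
eef_pos: [0.4586, -0.3394, 0.2313]
tool_rot: [0.0, 0.907, 0.42, -0.0]
contact_force: [-0.3, -0.8, -0.5]
gripper_width: 0.994
grasp_force: 0.0
```

```bash
cat > sq.py <<'E'
from h import *
def poly(yaw,h,z,x,y):
    return [[x+h*(a*np.cos(yaw)-b*np.sin(yaw)),y+h*(a*np.sin(yaw)+b*np.cos(yaw)),z] for a,b in((1,1),(-1,1),(-1,-1),(1,-1))]
def circ(r,z,x,y):return [[x+r*np.cos(a),y+r*np.sin(a),z] for a in np.linspace(0,6.28,40)]
def lab(p,yaw,x,y,zt,u0,v0,n,S=12):
    L=np.zeros((n*S,n*S),np.uint8)
    def fill(P,k):
        q=np.array([w2px(p,X) for X in P]);q=(q-[u0,v0]+.5)*S
        cv2.fillConvexPoly(L,cv2.convexHull(q.astype(np.float32).round().astype(np.int32)),k)
    fill(circ(.014,zt-.027,x,y),1)
    b=poly(yaw,.009,zt-.027,x,y);m=poly(yaw,.009,zt-.005,x,y);t=poly(yaw,.007,zt,x,y)
    C=np.array(p['T'])[:3,3]
    vis=[]
    for i in range(4):
        j=(i+1)%4;nrm=np.array(b[i])+np.array(b[j])-2*np.array([x,y,b[0][2]])
        if nrm@(C-np.array(b[i]))>0: vis.append(i)
    for n_,i in enumerate(vis):
        j=(i+1)%4;fill([b[i],b[j],m[j],m[i]],2+n_)
    for i in range(4): j=(i+1)%4;fill([m[i],m[j],t[j],t[i]],4+i)
    fill(t,8);return L
E
python3 - <<'E'
from sq import *
from scipy.optimize import nnls
p=bot.read_camera('top');n=13;S=12
for nm,c in(('top',(305,180)),('scene',(286,176))):
    p=bot.read_camera(nm);u0,v0=c[0]-n//2,c[1]-n//2
    I=cv2.imread('pics/'+nm+'1.png')[v0:v0+n,u0:u0+n].astype(float)
    best={}
    for yd in range(0,90,5):
      for dx in np.arange(-.006,.0061,.002):
       for dy in np.arange(-.006,.0061,.002):
        L=lab(p,np.radians(yd),.512+dx,-.045+dy,.232,u0,v0,n)
        F=[cv2.GaussianBlur(cv2.resize((L==k).astype(np.float32),(n,n),interpolation=cv2.INTER_AREA),(0,0),.5) for k in range(9)]
        M=(sum(F[2:]))>.15
        A=np.array([g[M] for g in F]).T
        e=sum(nnls(A,I[:,:,k][M])[1]**2 for k in range(3))/M.sum()
        if yd not in best or e<best[yd][0]:best[yd]=(e,dx,dy)
    print(nm,[(k,round(v[0]),round(v[1],3),round(v[2],3)) for k,v in best.items()])
E
```

```text
top [(0, 245, np.float64(-0.002), np.float64(-0.004)), (5, 244, np.float64(0.0), np.float64(-0.002)), (10, 243, np.float64(0.006), np.float64(0.002)), (15, 321, np.float64(0.006), np.float64(0.002)), (20, 388, np.float64(0.006), np.float64(0.002)), (25, 500, np.float64(0.006), np.float64(0.002)), (30, 540, np.float64(0.006), np.float64(0.002)), (35, 635, np.float64(0.006), np.float64(0.004)), (40, 704, np.float64(0.006), np.float64(0.004)), (45, 716, np.float64(0.006), np.float64(0.004)), (50, 715, np.float64(0.006), np.float64(0.004)), (55, 696, np.float64(0.006), np.float64(0.006)), (60, 688, np.float64(0.006), np.float64(0.006)), (65, 718, np.float64(0.006), np.float64(0.006)), (70, 694, np.float64(0.006), np.float64(0.006)), (75, 758, np.float64(0.006), np.float64(0.0)), (80, 622, np.float64(0.004), np.float64(0.004)), (85, 432, np.float64(0.004), np.float64(0.002))]
scene [(0, 116, np.float64(0.002), np.float64(0.0)), (5, 110, np.float64(0.002), np.float64(0.0)), (10, 117, np.float64(0.002), np.float64(0.0)), (15, 130, np.float64(0.002), np.float64(0.0)), (20, 151, np.float64(0.002), np.float64(0.0)), (25, 181, np.float64(0.002), np.float64(0.0)), (30, 188, np.float64(0.0), np.float64(0.004)), (35, 152, np.float64(0.002), np.float64(0.002)), (40, 143, np.float64(0.002), np.float64(0.002)), (45, 203, np.float64(0.002), np.float64(0.002)), (50, 194, np.float64(0.002), np.float64(0.004)), (55, 229, np.float64(0.004), np.float64(0.004)), (60, 231, np.float64(0.002), np.float64(0.002)), (65, 215, np.float64(0.002), np.float64(0.002)), (70, 201, np.float64(0.002), np.float64(0.002)), (75, 178, np.float64(0.002), np.float64(0.0)), (80, 145, np.float64(0.002), np.float64(0.0)), (85, 123, np.float64(0.002), np.float64(0.0))]
```

Emit:
jog_arm(motion=[[0, 0, 0, 0, 0, 50, 85], [0, 0, 0, 0, 0, 100, 85], [0, 0, 0, 0, 0, 150, 85], [0, 0, 0, 0, 0, 190, 85], [0, 0, 0, 0, 0, 215, 85], [0, 0, 0, 0, 0, 215, 85], [0, 0, 0, 0, 0, 215, 28], [0, 0, 0, 0, 0, 215, 28], [0, 0, 0, 0, 0, 215, 28], [0, 0, 0, 0, 0, 215, 28]], grip_force=60)

```text
t: 4.25
eef_pos: [0.4596, -0.3394, 0.0175]
tool_rot: [0.001, 0.907, 0.42, 0.0]
contact_force: [-1.6, 0.4, 7.6]
gripper_width: 0.364
grasp_force: 60.4
```

Emit:
jog_arm(motion=[[0, 0, 0, 0, 0, -20, 28], [0, 0, 0, 0, 0, -60, 28], [0, 0, 0, 0, 0, -110, 28], [0, 0, 0, 0, 0, -160, 28], [0, 0, 0, 0, 0, -210, 28], [0, 0, 0, 0, 0, -250, 28], [0, 0, 0, 0, 0, -264, 28], [0, 0, 0, 0, 0, -264, 28]])

```text
t: 5.25
eef_pos: [0.4588, -0.3388, 0.2805]
tool_rot: [0.0, 0.907, 0.42, 0.0]
contact_force: [0.2, 0.5, -4.5]
gripper_width: 0.366
grasp_force: 60.4
```

Run:
```python
from h import *
np.set_printoptions(precision=4,suppress=True)
s=snap('scene','s2.png');t=snap('top','t2.png')
o=bot.get_obs();r=rv(o['tool_rot']).as_matrix();print(o['eef_pos'],r,o['contact_force'],o['gripper_width'])
d=np.array([.5125,-.0455,.2785])-o['eef_pos'];print(r.T@d*1000)
print(w2px(s,o['eef_pos']),w2px(t,o['eef_pos']))
cv2.imwrite('pics/s2c.png',cv2.resize(s['pixels'][60:220,260:440,::-1],None,fx=3,fy=3,interpolation=cv2.INTER_CUBIC))
```

```text
[ 0.4578 -0.3384  0.2783] [[ 0.6465  0.7629 -0.0029]
 [ 0.7629 -0.6465  0.0018]
 [-0.0005 -0.0034 -1.    ]] [ 0.1503  0.457  -3.6606] 0.3630459845868546
[ 258.7822 -147.639     0.197 ]
[368.4277 123.3392] [394.039  192.4888]
```

View pics/s2c.png

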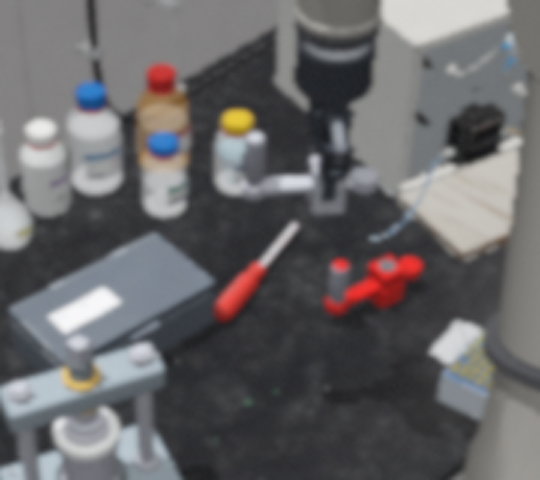

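Emit:
jog_arm(motion=[[0, 0, -0.12, 40, -23, 0, 28], [0, 0, -0.24, 80, -46, 0, 28], [0, 0, -0.36, 120, -68, 0, 28], [0, 0, -0.48, 160, -91, 0, 28], [0, 0, -0.6, 200, -114, 0, 28], [0, 0, -0.7, 240, -137, 0, 28], [0, 0, -0.791, 258.8, -147.6, 0, 28], [0, 0, -0.791, 258.8, -147.6, 0, 28], [0, 0, -0.791, 258.8, -147.6, 0, 28], [0, 0, -0.791, 258.8, -147.6, 0, 28]])

```text
t: 6.6
eef_pos: [0.5132, -0.0476, 0.2796]
tool_rot: [-0.0, 0.676, 0.737, -0.001]
contact_force: [0.5, -0.3, -4.3]
gripper_width: 0.369
grasp_force: 60.2
```

Run:
```python
from h import *
np.set_printoptions(precision=4,suppress=True)
s=snap('scene','s3.png');t=snap('top','t3.png')
o=bot.get_obs();r=rv(o['tool_rot']).as_matrix();print(o['eef_pos'],r,o['contact_force'],o['torque'],o['gripper_width'])
e=o['eef_pos'];x=r[:,0]
for c in(s,t):
    print([w2px(c,X).round(1).tolist() for X in (e+x*.075+[0,0,.0695],e-x*.038+[0,0,.0095],e+[0,0,-.0175])], w2px(c,[.5125,-.0455,.232]).round(1))
    for th in('crank_hub','crank_handle','spindle_top'): print(th,[(np.round(d['xy'],1).tolist(),round(d['score'],2)) for d in bot.tip_of(th,c)][:3])
f=lambda i:cv2.resize(i,(380,380),interpolation=cv2.INTER_CUBIC)
cv2.imwrite('pics/z3.png',np.hstack([f(s['pixels'][145:195,260:310,::-1]),f(t['pixels'][155:205,275:325,::-1])]))
```

```text
[ 0.5135 -0.0472  0.28  ] [[-0.0857  0.9963 -0.0005]
 [ 0.9963  0.0857 -0.0002]
 [-0.0002 -0.0005 -1.    ]] [ 0.6804  0.1406 -3.7229] [ 0.0238  0.0212 -0.029 ] 0.3662643588351495
[[263.5, 156.3], [294.0, 151.1], [285.5, 165.1]] [286.  173.2]
crank_hub [([285.3, 157.2], 0.79), ([386.6, 149.6], 0.72), ([254.7, 293.3], 0.6)]
crank_handle [([373.5, 153.3], 0.63), ([265.0, 162.8], 0.62)]
spindle_top [([288.8, 175.3], 0.45), ([264.6, 161.9], 0.39)]
[[278.2, 174.1], [315.3, 174.5], [304.0, 177.1]] [304.1 179.1]
crank_hub [([424.7, 196.6], 0.78)]
crank_handle [([415.4, 189.4], 0.48)]
spindle_top []
```

View pics/z3.png

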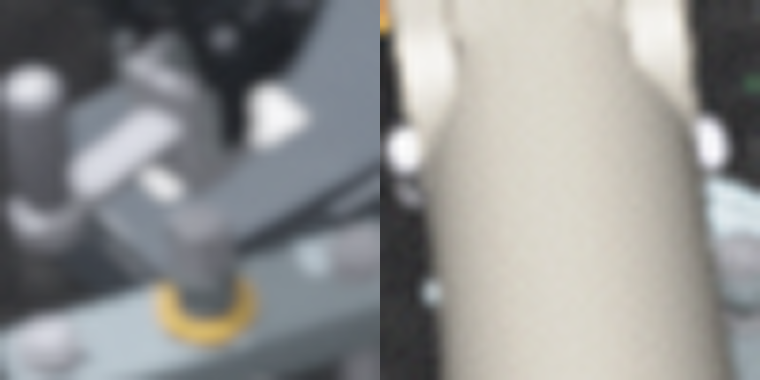

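Emit:
jog_arm(motion=[[0, 0, 0, 0.5, -0.2, 12, 28], [0, 0, 0, 1, -0.5, 24, 28], [0, 0, 0, 1, -0.5, 30, 28], [0, 0, 0, 1, -0.5, 32, 28], [0, 0, 0, 1, -0.5, 34, 28], [0, 0, 0, 1, -0.5, 34, 28]])

```text
t: 7.75
eef_pos: [0.5132, -0.0451, 0.2464]
tool_rot: [0.0, 0.675, 0.738, 0.0]
contact_force: [1.0, -0.1, -3.3]
gripper_width: 0.365
grasp_force: 60.3
```

Emit:
jog_arm(motion=[[0, 0, 0, 0, 0, 1.5, 28], [0, 0, 0, 0, 0, 3, 28], [0, 0, 0, 0, 0, 4, 28], [0, 0, 0, 0, 0, 4, 28]])

```text
t: 8.25
eef_pos: [0.513, -0.0451, 0.2422]
tool_rot: [-0.0, 0.675, 0.738, -0.0]
contact_force: [0.2, 0.1, -3.8]
gripper_width: 0.363
grasp_force: 60.3
```

Underside is now near 0.226 with no contact, so the socket is over the tip; continue gently.

Emit:
jog_arm(motion=[[0, 0, 0, 0, 0, 1, 28], [0, 0, 0, 0, 0, 2, 28], [0, 0, 0, 0, 0, 3, 28], [0, 0, 0, 0, 0, 3, 28]])

```text
t: 8.75
eef_pos: [0.513, -0.0451, 0.2392]
tool_rot: [-0.0, 0.675, 0.738, -0.0]
contact_force: [0.2, 0.6, -4.4]
gripper_width: 0.368
grasp_force: 60.3
```

Emit:
jog_arm(motion=[[0, 0, 0, 0, 0, 1, 28], [0, 0, 0, 0, 0, 2, 28], [0, 0, 0, 0, 0, 3, 28], [0, 0, 0, 0, 0, 4, 28], [0, 0, 0, 0, 0, 4, 28]])

```text
t: 9.38
eef_pos: [0.513, -0.0451, 0.2352]
tool_rot: [-0.0, 0.675, 0.738, -0.0]
contact_force: [0.4, 0.5, -3.5]
gripper_width: 0.367
grasp_force: 60.3
```

Emit:
jog_arm(motion=[[0, 0, 0, 0, 0, 1.5, 28], [0, 0, 0, 0, 0, 3, 28], [0, 0, 0, 0, 0, 4.5, 28], [0, 0, 0, 0, 0, 6, 28], [0, 0, 0, 0, 0, 7.5, 28], [0, 0, 0, 0, 0, 8.5, 28], [0, 0, 0, 0, 0, 8.5, 28]])

```text
t: 10.25
eef_pos: [0.513, -0.0451, 0.2267]
tool_rot: [-0.0, 0.675, 0.738, -0.0]
contact_force: [-0.1, 0.4, -2.9]
gripper_width: 0.366
grasp_force: 60.3
```

Emit:
jog_arm(motion=[[0, 0, 0, 0, 0, 0.5, 28], [0, 0, 0, 0, 0, 1, 28], [0, 0, 0, 0, 0, 1.5, 28], [0, 0, 0, 0, 0, 1.5, 28]])

```text
t: 10.75
eef_pos: [0.5132, -0.0451, 0.2255]
tool_rot: [0.0, 0.675, 0.738, 0.0]
contact_force: [-0.1, 0.5, -0.4]
gripper_width: 0.368
grasp_force: 60.6
```

Emit:
jog_arm(motion=[[0, 0, 0, 0, 0, 0.3, 28], [0, 0, 0, 0, 0, 0.3, 60], [0, 0, 0, 0, 0, 0, 80], [0, 0, 0, 0, 0, 0, 80], [0, 0, 0, 0, 0, -26, 80], [0, 0, 0, 25, 0, -26, 80], [0, 0, 0, 50, 0, -26, 80], [0, 0, 0, 75, 0, -26, 80], [0, 0, 0, 75, 0, -26, 80]])

```text
t: 11.88
eef_pos: [0.5064, 0.0316, 0.2516]
tool_rot: [-0.0, 0.674, 0.739, 0.0]
contact_force: [0.3, -1.3, -0.9]
gripper_width: 0.941
grasp_force: 0.0
```

Run:
```python
from h import *
np.set_printoptions(precision=4,suppress=True)
s=snap('scene','s4.png');t=snap('top','t4.png')
o=bot.get_obs();print(o['eef_pos'],o['contact_force'],o['gripper_width'])
# expected points for hub underside .208
c,si=np.cos(np.radians(94.9)),np.sin(np.radians(94.9))
for z in(.209,.214):
  for k in(s,t): print(z,[w2px(k,X).round(1).tolist() for X in([.513+.075*c,-.0451+.075*si,z+.087],[.513,-.0451,z+.05],[.513-.038*c,-.0451-.038*si,z+.035])])
f=lambda i:cv2.resize(i,(380,380),interpolation=cv2.INTER_CUBIC)
cv2.imwrite('pics/z4.png',np.hstack([f(s['pixels'][145:195,250:300,::-1]),f(t['pixels'][155:205,275:325,::-1])]))
```

```text
[0.5066 0.0289 0.2513] [0.1676 0.1475 0.1493] 0.935892248468776
0.209 [[265.1, 171.3], [285.1, 166.4], [294.5, 163.2]]
0.209 [[279.5, 177.5], [303.5, 177.5], [315.1, 177.3]]
0.214 [[264.9, 170.0], [285.0, 165.2], [294.4, 162.0]]
0.214 [[279.3, 177.2], [303.4, 177.2], [315.1, 177.0]]
```

View pics/z4.png

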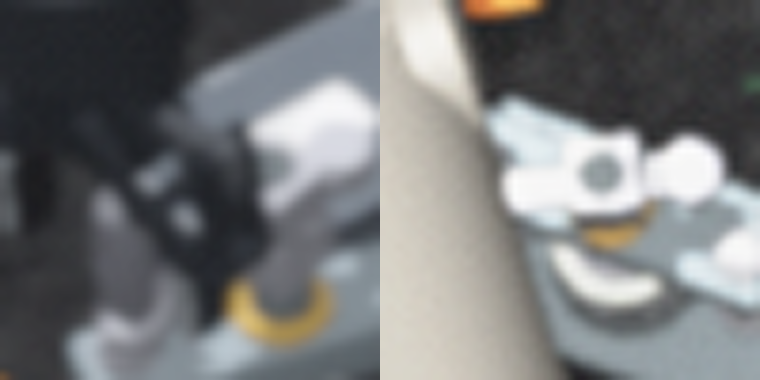

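```bash
cat > tab.py <<'E'
import sys,numpy as np
a,b,n=map(float,sys.argv[1:4])
w=lambda d:np.array([75*np.cos(np.radians(d)),75*np.sin(np.radians(d)),d/120])
print(', '.join('[0, 0, 0, %.1f, %.1f, %.1f, 18]'%tuple(w(a+(b-a)*i/n)-w(a)) for i in range(1,int(n)+1)))
E
for i in 0 120 240; do python3 tab.py $i $((i+120)) 10; done
```

```text
[0, 0, 0, -1.6, 15.6, 0.1, 18], [0, 0, 0, -6.5, 30.5, 0.2, 18], [0, 0, 0, -14.3, 44.1, 0.3, 18], [0, 0, 0, -24.8, 55.7, 0.4, 18], [0, 0, 0, -37.5, 65.0, 0.5, 18], [0, 0, 0, -51.8, 71.3, 0.6, 18], [0, 0, 0, -67.2, 74.6, 0.7, 18], [0, 0, 0, -82.8, 74.6, 0.8, 18], [0, 0, 0, -98.2, 71.3, 0.9, 18], [0, 0, 0, -112.5, 65.0, 1.0, 18]
[0, 0, 0, -12.7, -9.2, 0.1, 18], [0, 0, 0, -23.2, -20.9, 0.2, 18], [0, 0, 0, -31.0, -34.4, 0.3, 18], [0, 0, 0, -35.9, -49.4, 0.4, 18], [0, 0, 0, -37.5, -65.0, 0.5, 18], [0, 0, 0, -35.9, -80.5, 0.6, 18], [0, 0, 0, -31.0, -95.5, 0.7, 18], [0, 0, 0, -23.2, -109.0, 0.8, 18], [0, 0, 0, -12.7, -120.7, 0.9, 18], [0, 0, 0, -0.0, -129.9, 1.0, 18]
[0, 0, 0, 14.3, -6.4, 0.1, 18], [0, 0, 0, 29.7, -9.6, 0.2, 18], [0, 0, 0, 45.3, -9.6, 0.3, 18], [0, 0, 0, 60.7, -6.4, 0.4, 18], [0, 0, 0, 75.0, -0.0, 0.5, 18], [0, 0, 0, 87.7, 9.2, 0.6, 18], [0, 0, 0, 98.2, 20.9, 0.7, 18], [0, 0, 0, 106.0, 34.4, 0.8, 18], [0, 0, 0, 110.9, 49.4, 0.9, 18], [0, 0, 0, 112.5, 65.0, 1.0, 18]
```

Emit:
jog_arm(motion=[[0, 0, 0, 0, 0, 0, 18], [0, 0, 0, 0, 0, 0, 18], [0, 0, 0, 0, 0, 0, 18], [0, 0, 0, 0, 0, 0, 18], [0, 0, 0, 0, 0, 0, 18], [0, 0, 0, 0, 0, 0, 18]], grip_force=50)

```text
t: 12.72
eef_pos: [0.5065, 0.0295, 0.2513]
tool_rot: [0.0, 0.675, 0.738, -0.0]
contact_force: [0.0, -1.5, 0.1]
gripper_width: 0.253
grasp_force: 48.8
```

Handle gripped (21.6 mm). First 60°.

Emit:
jog_arm(motion=[[0, 0, 0, -1.6, 15.6, 0.1, 18], [0, 0, 0, -6.5, 30.5, 0.2, 18], [0, 0, 0, -14.3, 44.1, 0.3, 18], [0, 0, 0, -24.8, 55.7, 0.4, 18], [0, 0, 0, -37.5, 65.0, 0.5, 18], [0, 0, 0, -37.5, 65.0, 0.5, 18]])

```text
t: 13.48
eef_pos: [0.5758, -0.0037, 0.2508]
tool_rot: [0.001, 0.676, 0.737, 0.0]
contact_force: [-0.0, 0.7, -0.1]
gripper_width: 0.248
grasp_force: 49.0
```

```bash
python3 -c "
from h import *
o=bot.get_obs();print(o['eef_pos'],o['contact_force'],o['torque'])"; python3 tab.py 60 120 5
```

```text
[ 0.57583833 -0.00367102  0.25082848] [-0.00415137  0.72815791 -0.07140309] [-0.0306907   0.1912341   0.00910266]
[0, 0, 0, -14.3, 6.4, 0.1, 18], [0, 0, 0, -29.7, 9.6, 0.2, 18], [0, 0, 0, -45.3, 9.6, 0.3, 18], [0, 0, 0, -60.7, 6.4, 0.4, 18], [0, 0, 0, -75.0, 0.0, 0.5, 18]
```

Emit:
jog_arm(motion=[[0, 0, 0, -14.3, 6.4, 0.1, 18], [0, 0, 0, -29.7, 9.6, 0.2, 18], [0, 0, 0, -45.3, 9.6, 0.3, 18], [0, 0, 0, -60.7, 6.4, 0.4, 18], [0, 0, 0, -75.0, 0.0, 0.5, 18]])

```text
t: 14.1
eef_pos: [0.5812, -0.0779, 0.2504]
tool_rot: [0.0, 0.675, 0.737, 0.0]
contact_force: [0.4, 4.1, -0.3]
gripper_width: 0.249
grasp_force: 48.9
```

Emit:
jog_arm(motion=[[0, 0, 0, -12.7, -9.2, 0.1, 18], [0, 0, 0, -23.2, -20.9, 0.2, 18], [0, 0, 0, -31.0, -34.4, 0.3, 18], [0, 0, 0, -35.9, -49.4, 0.4, 18], [0, 0, 0, -37.5, -65.0, 0.5, 18]])

```text
t: 14.72
eef_pos: [0.5189, -0.1204, 0.25]
tool_rot: [0.001, 0.675, 0.737, 0.0]
contact_force: [3.4, 1.9, -0.1]
gripper_width: 0.252
grasp_force: 48.9
```

```bash
python3 tab.py 180 240 5
```

```text
[0, 0, 0, 1.6, -15.6, 0.1, 18], [0, 0, 0, 6.5, -30.5, 0.2, 18], [0, 0, 0, 14.3, -44.1, 0.3, 18], [0, 0, 0, 24.8, -55.7, 0.4, 18], [0, 0, 0, 37.5, -65.0, 0.5, 18]
```

Emit:
jog_arm(motion=[[0, 0, 0, 1.6, -15.6, 0.1, 18], [0, 0, 0, 6.5, -30.5, 0.2, 18], [0, 0, 0, 14.3, -44.1, 0.3, 18], [0, 0, 0, 24.8, -55.7, 0.4, 18], [0, 0, 0, 37.5, -65.0, 0.5, 18]])

```text
t: 15.35
eef_pos: [0.4508, -0.0879, 0.2494]
tool_rot: [0.0, 0.675, 0.737, -0.0]
contact_force: [2.6, -1.3, 0.4]
gripper_width: 0.248
grasp_force: 49.1
```

Emit:
jog_arm(motion=[[0, 0, 0, 14.3, -6.4, 0.1, 18], [0, 0, 0, 29.7, -9.6, 0.2, 18], [0, 0, 0, 45.3, -9.6, 0.3, 18], [0, 0, 0, 60.7, -6.4, 0.4, 18], [0, 0, 0, 75.0, 0, 0.5, 18], [0, 0, 0, 87.7, 9.2, 0.6, 18], [0, 0, 0, 98.2, 20.9, 0.7, 18], [0, 0, 0, 106.0, 34.4, 0.8, 18], [0, 0, 0, 110.9, 49.4, 0.9, 18], [0, 0, 0, 112.5, 65.0, 1.0, 18]])

```text
t: 16.6
eef_pos: [0.5069, 0.0304, 0.248]
tool_rot: [-0.001, 0.675, 0.738, -0.0]
contact_force: [-2.6, -1.4, 1.7]
gripper_width: 0.246
grasp_force: 49.3
```

```bash
for a in 0 40 60 80 90 120 150 180 210 240 270 300 330; do echo $a; python3 tab.py $a $((a+30)) 3;done; echo 0-60; python3 tab.py 0 60 5; python3 tab.py 60 90 3
```

```text
0
[0, 0, 0, -1.1, 13.0, 0.1, 18], [0, 0, 0, -4.5, 25.7, 0.2, 18], [0, 0, 0, -10.0, 37.5, 0.2, 18]
40
[0, 0, 0, -9.2, 9.2, 0.1, 18], [0, 0, 0, -20.0, 16.7, 0.2, 18], [0, 0, 0, -31.8, 22.3, 0.3, 18]
60
[0, 0, 0, -11.8, 5.5, 0.1, 18], [0, 0, 0, -24.5, 8.9, 0.2, 18], [0, 0, 0, -37.5, 10.0, 0.2, 18]
80
[0, 0, 0, -13.0, 1.1, 0.1, 18], [0, 0, 0, -26.0, 0.0, 0.2, 18], [0, 0, 0, -38.7, -3.4, 0.2, 18]
90
[0, 0, 0, -13.0, -1.1, 0.1, 18], [0, 0, 0, -25.7, -4.5, 0.2, 18], [0, 0, 0, -37.5, -10.0, 0.2, 18]
120
[0, 0, 0, -10.7, -7.5, 0.1, 18], [0, 0, 0, -20.0, -16.7, 0.2, 18], [0, 0, 0, -27.5, -27.5, 0.2, 18]
150
[0, 0, 0, -5.5, -11.8, 0.1, 18], [0, 0, 0, -8.9, -24.5, 0.2, 18], [0, 0, 0, -10.0, -37.5, 0.2, 18]
180
[0, 0, 0, 1.1, -13.0, 0.1, 18], [0, 0, 0, 4.5, -25.7, 0.2, 18], [0, 0, 0, 10.0, -37.5, 0.2, 18]
210
[0, 0, 0, 7.5, -10.7, 0.1, 18], [0, 0, 0, 16.7, -20.0, 0.2, 18], [0, 0, 0, 27.5, -27.5, 0.2, 18]
240
[0, 0, 0, 11.8, -5.5, 0.1, 18], [0, 0, 0, 24.5, -8.9, 0.2, 18], [0, 0, 0, 37.5, -10.0, 0.2, 18]
270
[0, 0, 0, 13.0, 1.1, 0.1, 18], [0, 0, 0, 25.7, 4.5, 0.2, 18], [0, 0, 0, 37.5, 10.0, 0.2, 18]
300
[0, 0, 0, 10.7, 7.5, 0.1, 18], [0, 0, 0, 20.0, 16.7, 0.2, 18], [0, 0, 0, 27.5, 27.5, 0.2, 18]
330
[0, 0, 0, 5.5, 11.8, 0.1, 18], [0, 0, 0, 8.9, 24.5, 0.2, 18], [0, 0, 0, 10.0, 37.5, 0.2, 18]
0-60
[0, 0, 0, -1.6, 15.6, 0.1, 18], [0, 0, 0, -6.5, 30.5, 0.2, 18], [0, 0, 0, -14.3, 44.1, 0.3, 18], [0, 0, 0, -24.8, 55.7, 0.4, 18], [0, 0, 0, -37.5, 65.0, 0.5, 18]
[0, 0, 0, -11.8, 5.5, 0.1, 18], [0, 0, 0, -24.5, 8.9, 0.2, 18], [0, 0, 0, -37.5, 10.0, 0.2, 18]
```

Emit:
jog_arm(motion=[[0, 0, 0, -1.6, 15.6, 0.1, 18], [0, 0, 0, -6.5, 30.5, 0.2, 18], [0, 0, 0, -14.3, 44.1, 0.3, 18], [0, 0, 0, -24.8, 55.7, 0.4, 18], [0, 0, 0, -37.5, 65.0, 0.5, 18]])

```text
t: 17.23
eef_pos: [0.5754, -0.0026, 0.2478]
tool_rot: [-0.0, 0.675, 0.738, 0.0]
contact_force: [-2.5, 1.6, 0.9]
gripper_width: 0.25
grasp_force: 49.3
```

Emit:
jog_arm(motion=[[0, 0, 0, -11.8, 5.5, 0.1, 18], [0, 0, 0, -24.5, 8.9, 0.2, 18], [0, 0, 0, -37.5, 10.0, 0.25, 18]])

```text
t: 17.6
eef_pos: [0.5882, -0.0392, 0.2477]
tool_rot: [0.0, 0.675, 0.738, 0.0]
contact_force: [-0.8, 2.5, -0.1]
gripper_width: 0.245
grasp_force: 49.2
```

Emit:
jog_arm(motion=[[0, 0, 0, -13.0, -1.1, 0.1, 18], [0, 0, 0, -25.7, -4.5, 0.2, 18], [0, 0, 0, -37.5, -10.0, 0.25, 18]])

```text
t: 17.98
eef_pos: [0.5811, -0.0777, 0.2474]
tool_rot: [0.0, 0.675, 0.737, 0.0]
contact_force: [1.0, 2.9, -0.4]
gripper_width: 0.251
grasp_force: 49.1
```

Emit:
jog_arm(motion=[[0, 0, 0, -10.7, -7.5, 0.1, 18], [0, 0, 0, -20.0, -16.7, 0.2, 18], [0, 0, 0, -27.5, -27.5, 0.25, 18]])

```text
t: 18.35
eef_pos: [0.5557, -0.1074, 0.2472]
tool_rot: [0.0, 0.675, 0.737, 0.0]
contact_force: [2.1, 2.8, 0.1]
gripper_width: 0.247
grasp_force: 49.1
```

Emit:
jog_arm(motion=[[0, 0, 0, -5.5, -11.8, 0.1, 18], [0, 0, 0, -8.9, -24.5, 0.2, 18], [0, 0, 0, -10.0, -37.5, 0.25, 18]])

```text
t: 18.73
eef_pos: [0.519, -0.1203, 0.247]
tool_rot: [0.0, 0.675, 0.737, 0.0]
contact_force: [1.3, 1.7, 0.3]
gripper_width: 0.25
grasp_force: 49.2
```

Emit:
jog_arm(motion=[[0, 0, 0, 1.1, -13.0, 0.1, 18], [0, 0, 0, 4.5, -25.7, 0.2, 18], [0, 0, 0, 10.0, -37.5, 0.25, 18]])

```text
t: 19.1
eef_pos: [0.4807, -0.1133, 0.2467]
tool_rot: [0.0, 0.675, 0.737, -0.0]
contact_force: [3.5, -0.0, 0.8]
gripper_width: 0.252
grasp_force: 49.2
```

Emit:
jog_arm(motion=[[0, 0, 0, 7.5, -10.7, 0.1, 18], [0, 0, 0, 16.7, -20.0, 0.2, 18], [0, 0, 0, 27.5, -27.5, 0.25, 18]])

```text
t: 19.48
eef_pos: [0.4509, -0.0879, 0.2464]
tool_rot: [0.0, 0.675, 0.737, -0.0]
contact_force: [2.1, -1.7, 2.1]
gripper_width: 0.247
grasp_force: 49.3
```

Emit:
jog_arm(motion=[[0, 0, 0, 11.8, -5.5, 0.1, 18], [0, 0, 0, 24.5, -8.9, 0.2, 18], [0, 0, 0, 37.5, -10.0, 0.25, 18]])

```text
t: 19.85
eef_pos: [0.4378, -0.051, 0.246]
tool_rot: [-0.0, 0.675, 0.738, -0.0]
contact_force: [0.8, -3.3, 3.5]
gripper_width: 0.25
grasp_force: 49.4
```

Emit:
jog_arm(motion=[[0, 0, 0, 13.0, 1.1, 0.1, 18], [0, 0, 0, 25.7, 4.5, 0.1, 18], [0, 0, 0, 37.5, 10.0, 0.2, 18]])

```text
t: 20.23
eef_pos: [0.4448, -0.0126, 0.2456]
tool_rot: [-0.0, 0.675, 0.738, -0.0]
contact_force: [-0.8, -2.8, 2.4]
gripper_width: 0.251
grasp_force: 49.4
```

Emit:
jog_arm(motion=[[0, 0, 0, 10.7, 7.5, 0.1, 18], [0, 0, 0, 20.0, 16.7, 0.1, 18], [0, 0, 0, 27.5, 27.5, 0.2, 18]])

```text
t: 20.6
eef_pos: [0.4684, 0.0163, 0.2449]
tool_rot: [-0.001, 0.675, 0.737, -0.002]
contact_force: [-6.8, -4.6, 6.4]
gripper_width: 0.248
grasp_force: 49.9
```

```bash
python3 tab.py 330 342 3; python3 -c "
from h import *
for i in range(2):
  bot.read_camera('scene')
  o=bot.get_obs();print(o['eef_pos'],o['contact_force'],o['torque'])
  d=o['eef_pos'][:2]-[.513,-.0451];u=np.array([-d[1],d[0]])/np.hypot(*d);print(np.degrees(np.arctan2(d[1],d[0])),np.hypot(*d),u@o['contact_force'][:2])
"
```

```text
[0, 0, 0, 2.5, 4.6, 0.0, 18], [0, 0, 0, 4.6, 9.4, 0.1, 18], [0, 0, 0, 6.4, 14.3, 0.1, 18]
[0.46958028 0.01735869 0.24499876] [-4.87974363 -3.85702121  5.40762038] [-1.44607836  1.35915884  0.01287526]
124.80605844412152 0.07606812698636861 6.208292345936799
[0.4691026  0.01693476 0.24492347] [-5.70120563 -3.31807481  5.69873787] [-1.18301642  1.24965728 -0.04330587]
125.28421182671673 0.075995354118158 6.57050440726469
```

Emit:
jog_arm(motion=[[0, 0, 0, 1.3, 2.3, 0, 18], [0, 0, 0, 2.5, 4.6, 0, 18]])

```text
t: 20.95
eef_pos: [0.4723, 0.019, 0.2448]
tool_rot: [-0.002, 0.675, 0.737, -0.003]
contact_force: [-8.5, -3.5, 7.5]
gripper_width: 0.246
grasp_force: 50.0
```

Emit:
jog_arm(motion=[[0, 0, 0, 2.1, 4.8, 0, 18], [0, 0, 0, 3.9, 9.7, 0, 18]])

```text
t: 21.2
eef_pos: [0.4812, 0.0239, 0.2447]
tool_rot: [-0.002, 0.675, 0.737, -0.003]
contact_force: [-9.5, -3.1, 8.2]
gripper_width: 0.244
grasp_force: 50.2
```

```bash
python3 tab.py 342 350 4;  python3 -c "
from h import *
for i in range(3):
  o=bot.get_obs();print(o['eef_pos'],o['contact_force'],o['torque'])
  d=o['eef_pos'][:2]-[.513,-.0451];u=np.array([-d[1],d[0]])/np.hypot(*d);print(np.degrees(np.arctan2(d[1],d[0])),np.hypot(*d),u@o['contact_force'][:2])
  bot.read_camera('scene')
"
```

```text
[0, 0, 0, 0.8, 2.5, 0.0, 18], [0, 0, 0, 1.4, 5.0, 0.0, 18], [0, 0, 0, 2.0, 7.6, 0.0, 18], [0, 0, 0, 2.5, 10.2, 0.1, 18]
[0.48115088 0.02387518 0.24471532] [-9.50108778 -3.0938276   8.16514834] [-1.22080271  2.37131338 -0.05142909]
114.78501737018176 0.07597329391940894 9.922893308315105
[0.4816343  0.02422093 0.24471898] [-8.38671729 -4.29150912  6.53001508] [-1.22123968  2.17067081 -0.04235789]
114.34536788181785 0.07608678545402155 9.41006055968333
[0.48145157 0.02413134 0.24471055] [-9.2486221  -3.0771731   7.30917176] [-1.13654494  2.07940271  0.01206845]
114.49855217506423 0.07608075950657225 9.691996968408935
```

Emit:
jog_arm(motion=[[0, 0, 0, 0.8, 2.5, 0, 18], [0, 0, 0, 1.3, 4.4, 0, 18], [0, 0, 0, 1.7, 6.3, 0, 18]])

```text
t: 21.72
eef_pos: [0.4868, 0.0264, 0.2446]
tool_rot: [-0.002, 0.675, 0.738, -0.003]
contact_force: [-9.5, -1.4, 9.4]
gripper_width: 0.248
grasp_force: 50.3
```

```bash
python3 -c "
from h import *
for i in range(4):
  o=bot.get_obs();print(o['eef_pos'],o['contact_force'],o['torque'])
  d=o['eef_pos'][:2]-[.513,-.0451];u=np.array([-d[1],d[0]])/np.hypot(*d);print(np.degrees(np.arctan2(d[1],d[0])),np.hypot(*d),u@o['contact_force'][:2])
  if i<3: s=bot.read_camera('scene')
"
```

```text
[0.48682757 0.02635051 0.24461086] [-9.49795133 -1.40302122  9.4103309 ] [-1.0703632   2.53766649 -0.07031146]
110.11786198189596 0.07609317467246608 9.401026064267004
[0.48701904 0.02642766 0.24461617] [-9.54573139 -3.12950677  7.18177303] [-1.10773358  2.51329718 -0.02349303]
109.96251435891378 0.07610004534202555 10.040617567167626
[0.48694429 0.0263917  0.24460555] [-9.71844411 -2.51895957  8.08446705] [-1.08788597  2.44557456 -0.00341231]
110.02466786830024 0.07609180732405114 9.993472245015735
[0.48690958 0.02639364 0.2446101 ] [-9.19594419 -2.05776508  9.04407284] [-1.08769339  2.4436972   0.02212063]
110.04871578632967 0.07610552486912203 9.344124517865335
```

Emit:
jog_arm(motion=[[0, 0, 0, 0.4, 2.0, 0, 18], [0, 0, 0, 0.8, 3.9, 0, 18], [0, 0, 0, 0.8, 3.9, 0, 18]])

```text
t: 22.25
eef_pos: [0.4906, 0.0277, 0.2446]
tool_rot: [-0.003, 0.675, 0.738, -0.003]
contact_force: [-10.2, -2.5, 9.0]
gripper_width: 0.248
grasp_force: 50.4
```

```bash
python3 -c "
from h import *
F=[]
for i in range(5):
  o=bot.get_obs()
  d=o['eef_pos'][:2]-[.513,-.0451];u=np.array([-d[1],d[0]])/np.hypot(*d);F.append(u@o['contact_force'][:2])
  bot.read_camera('scene')
print(F,np.mean(F),np.degrees(np.arctan2(d[1],d[0])),o['contact_force'])
"
```

```text
[np.float64(10.467169537106184), np.float64(9.79416072116901), np.float64(10.330667776596774), np.float64(9.772752333442433), np.float64(9.65744410048788)] 10.004438893760456 107.18033515017828 [-9.45252173 -2.12165839  8.26423399]
```

Emit:
jog_arm(motion=[[0, 0, 0, 0, -1, -0.3, 18], [0, 0, 0, 0, -2, -0.6, 18], [0, 0, 0, 0, -2, -0.6, 50], [0, 0, 0, 0, -2, -0.6, 50], [0, 0, 0, 0, -2, -0.6, 50], [0, 0, 0, 0, -2, -10, 50], [0, 0, 0, 0, -2, -40, 50], [0, 0, 0, 0, -2, -80, 50], [0, 0, 0, 0, -2, -120, 50], [0, 0, 0, 0, -2, -120, 50]])

```text
t: 23.75
eef_pos: [0.4935, 0.0279, 0.3696]
tool_rot: [0.003, 0.675, 0.738, 0.002]
contact_force: [-0.3, -0.0, -0.2]
gripper_width: 0.586
grasp_force: 0.0
```

Emit:
jog_arm(motion=[[0, 0, 0, -50, 0, 0, 50], [0, 0, 0, -100, 0, 0, 50], [0, 0, 0, -150, 0, 0, 50], [0, 0, 0, -200, 0, 0, 50], [0, 0, 0, -250, 0, 0, 50], [0, 0, 0, -250, 0, 0, 50]])

```text
t: 24.5
eef_pos: [0.5125, -0.2268, 0.3643]
tool_rot: [-0.001, 0.678, 0.735, -0.001]
contact_force: [-0.0, 0.4, -0.7]
gripper_width: 0.585
grasp_force: 0.0
```

Run:
```python
from h import *
np.set_printoptions(precision=4,suppress=True)
s=snap('scene','s5.png');t=snap('top','t5.png')
c,si=np.cos(np.radians(107)),np.sin(np.radians(107));z=.209-.0059
for k in(s,t): print([w2px(k,X).round(1).tolist() for X in([.513+.075*c,-.0451+.075*si,z+.087],[.513,-.0451,z+.05],[.513-.038*c,-.0451-.038*si,z+.035])])
f=lambda i:cv2.resize(i,(380,380),interpolation=cv2.INTER_CUBIC)
cv2.imwrite('pics/z5.png',np.hstack([f(s['pixels'][145:220,245:320,::-1]),f(t['pixels'][150:210,270:330,::-1])]))
```

```text
[[269.9, 175.2], [285.3, 167.9], [292.4, 163.6]]
[[280.6, 182.6], [303.6, 177.8], [314.7, 175.3]]
```

View pics/z5.png

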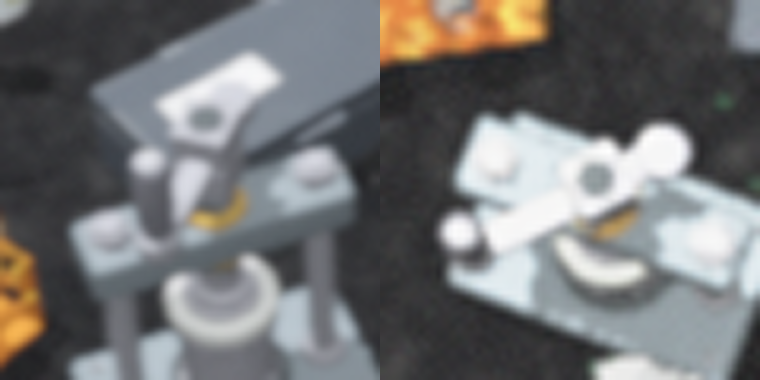

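Run:
```python
from h import *
from scipy.optimize import least_squares
s=bot.read_camera('scene');t=bot.read_camera('top');z=.203
obs=[(t,(282.5,185.9),(.075,.087)),(t,(303.5,177.9),(0,.05)),(t,(313.8,173.3),(-.038,.035)),
(s,(245+148/5.07-.4,145+158/5.07-.4),(.075,.087)),(s,(245+207/5.07-.4,145+120/5.07-.4),(0,.05))]
def f(v):
    return np.concatenate([w2px(c,[v[0]+d*np.cos(v[2]),v[1]+d*np.sin(v[2]),z+h])-uv for c,uv,(d,h) in obs])
O=obs
for sub in(slice(0,5),slice(0,3),slice(3,5)):
    obs=O[sub];q=least_squares(f,[.513,-.045,1.9]);print(q.x,np.degrees(q.x[2]),q.fun.round(2))
o=bot.get_obs();r=rv(o['tool_rot']).as_matrix();print(o['eef_pos'],r)
for a in(120,):
    h=np.array([.513+.075*np.cos(np.radians(a)),-.0451+.075*np.sin(np.radians(a)),.2450]);print(h,r.T@(h-o['eef_pos'])*1000)
```

```text
[ 0.5135056  -0.04544383  2.03189871] 116.41922030025418 [-0.36  0.03  0.19 -0.23  0.31  0.15  0.11  0.55 -0.16 -0.45]
[ 0.5135913  -0.04525335  2.04247693] 117.02530766676145 [-0.31  0.22  0.13 -0.25  0.19  0.02]
[ 0.51295311 -0.04600157  2.0120199 ] 115.28024844965178 [-0.11  0.42  0.11 -0.45]
[ 0.51375838 -0.22029935  0.36554616] [[-8.99744008e-02  9.95944072e-01 -1.09001479e-04]
 [ 9.95943891e-01  8.99744504e-02  6.03468368e-04]
 [ 6.10828092e-04 -5.42626522e-05 -9.99999812e-01]]
[0.4755     0.01985191 0.245     ] [242.54581648 -16.48918919 120.69523418]
```

Emit:
jog_arm(motion=[[0, 0, 0, 0, 0, 0, 50], [0, 0, 0, 0, 0, 0, 50], [0, 0, 0, 0, 0, 0, 50], [0, 0, 0, 0, 0, 0, 50], [0, 0, 0, 0, 0, 0, 50], [0, 0, 0, 0, 0, 0, 50], [0, 0, 0, 0, 0, 0, 50], [0, 0, 0, 0, 0, 0, 50]])

```text
t: 25.7
eef_pos: [0.5136, -0.2219, 0.3656]
tool_rot: [-0.0, 0.675, 0.737, 0.0]
contact_force: [-0.5, -0.5, 0.2]
gripper_width: 0.586
grasp_force: 0.0
```

Run:
```python
from h import *
for n,a in(('top',(150,210,270,330)),('scene',(145,220,245,320))):
    p=bot.read_camera(n)['pixels'][a[0]:a[1],a[2]:a[3],::-1].astype(int);q=cv2.imread('pics/%s5.png'%n[0])[a[0]:a[1],a[2]:a[3]].astype(int)
    print(n,abs(p-q).max(),abs(p-q).mean())
```

```text
top 10 1.4894444444444443
scene 10 0.5002074074074074
```

```bash
python3 -c "
from station import bot
print(bot.hand_in())"
```

```text
the job is handed in; nothing more can be done
None
```

I handed the job in: the crank is fully home on the spindle, wound clockwise about 1.97 turns to about 10 N at the handle (0.75–0.8 N m); when released it swung back about 9° (socket play or the spindle easing back, I did not check which), then stayed still, and nothing nearby was touched.

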